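# Release the ratchet and draw back the empty jar feeder

### The job

One of the two jar feeders on the stall is sold out. Flip its ratchet pawl lever right over to the released side so that it stays there, then draw its pusher plate fully back towards the lever, ready for restocking, and let go. Leave the other feeder, which still holds honey jars, as it is.

Things in the scene. Friction and masses are not known exactly. Their poses are not given: they have to be found in the camera images.
- feeder: Sold-out feeder (no jars): fixed plywood tray 320 x 100, side rails 30 high. Origin on the table top, mid-line of the tray; +x runs forward along it, away from the robot; y left, z up; tray x -150 to 170. Steel cheeks at x -83 to -57, y within +-19, up to z 78 carry the pawl. A toothed bar 14 wide, z 26 to 48, trails the plate to 170 behind it, out of the rear. The full feeder is its twin.
- pawl (a joint): Ratchet lever of the sold-out feeder, hinged at feeder x -70, y 0, z 66: 10 thick, black ball knob 28 wide, centre 70 from the hinge. Rad, 0 to 1.22; leans forward (+x) of upright by 0.61 - value. 0 to 0.3: engaged, the plate clicks forward but goes back 17 at most. 1.22: released, leaning back. No spring: pushed past about 0.75 (under 1 N) it falls over and stays.
- pusher (a joint): Pusher plate of the sold-out feeder: upright aluminium, 8 thick, 76 wide across the tray, z 12 to 100. Value in m: 0 fully back (end stop), up to 0.12 forward; starts 0.06 to 0.10. Its mid-plane lies at feeder x = value - 0.010. Slides with about 3 N of friction, stays where left; nothing stands in front of it in the tray.
- full_pawl (a joint): The same pawl on the other feeder, the one with jars; starts engaged (value 0 to 0.3) and is to be left so.
- jar_a: Honey jar, 62 diameter x 95 high with metal lid, standing in the other feeder right in front of its plate. Origin at the centre of its base, z up. To be left alone.
- jar_b: The second such jar, in front of jar_a in the same feeder. To be left alone.

How it is judged:
On the way, in this order (a step that is already met when the one before it is completed fails the run):
1. the pawl of the sold-out feeder is flipped over to the released side while its plate is still forward (value of joint pawl above 1 rad and value of joint pusher above 0.03 m), for 0.2 s.
2. its pusher plate is drawn fully back (value of joint pusher below 0.012 m), for 0.2 s.
At the end, for the whole second after the job is handed in: The sold-out feeder's pawl lies on its released side (over 1.0 rad), its plate is at rest within 12 mm of fully back, and the other feeder's pawl is still engaged (below 0.5 rad) (value of joint pawl above 1 rad and value of joint pusher below 0.012 m and velocity of joint pusher below 0.01 m/s and value of joint full_pawl below 0.5 rad); the robot touches nothing.
It fails at once if the pawl of the feeder with jars is flipped (value of joint full_pawl above 0.6 rad).
It fails at once if a jar in the other feeder is shifted more than 20 mm or tipped (distance of any of jar_a, jar_b from where it was at the start of the episode above 0.02 m or angle between any of jar_a, jar_b's own z axis and vertical above 0.5 rad).
It also fails if it takes over 40 s, if anything falls off the work surface, if the arm or the gripper's body presses on something with over 40 N, if the wrist force passes 120 N, or if a joint passes its speed limit or range.

### The arm

A 6-joint arm with a two-finger parallel gripper is mounted at the origin on the work surface. World frame = base frame: x ahead of the robot, y to its left, z up, the work surface at z = 0. Lengths are in m, angles in rad, forces in N, time in s.
With the tool pointing down it reaches from about 0.325 to 0.775 m from the base axis. Payload 5.5 kg.
Tool frame: the origin (TCP) lies between the finger pads; the fingertips stand 11 mm ahead of it and the grasp point (between the pads) lies 8 mm behind it; z points along the fingers, y is the line along which they close (so a half turn about z gives the same grasp; the last joint's range is limited). The gripper opens to 85 mm and grips with 20 to 120 N. Pads are 22 mm wide; open, the fingers measure 114 mm over their backs; the gripper's body (76 mm by 85 mm) begins 54 mm behind the grasp point. The pads swing forward as they close: fully open they stand 13 mm farther back than shut.
Start: joints at [-1.162, 0.091, 1.231, -0, 1.82, -0.057], TCP at [0.269, -0.536, 0.242] pointing down, gripper open.
Joint ranges: [-2.87, 2.87], [-0.86, 2.18], [0.17, 2.46], [-1.51, 4.65], [0.06, 2.69], [-2.65, 2.65]. Speed limits (rad/s): [2.57, 2.57, 3.01, 3.14, 3.14, 3.14].

### API

Orientations are given as a unit quaternion [x, y, z, w].
In Python, from rig import * gives the robot as it stands.
- The arm moves only by the shell command python3 -m pendant 'ROWS' [FORCE]. ROWS is JSON, a list that holds one entry, the list of rows, each a list of 7 numbers: the opening in per cent of the stroke, from 0 (shut) to 100 (fully open), then the shift along the tool's x, y, z in units of 100 mm (1.0 is 100 mm), then the turn, a rotation vector about the tool's x, y, z in units of pi/2 rad (1.0 is pi/2 rad). In form: [[[gripper, tx, ty, tz, ax, ay, az], ...]]. A call has 1 to 20 rows; each row shifts and turns the commanded pose from where the row before left it, along the tool's axes as they then stand; what a row does not reach is not made up. A row lasts 1/12 s, in which the tool goes at most 41.7 mm and 7.16 degrees, less where a joint would pass 70% of its speed; a pose out of reach is approached as far as the arm can. A call with a number of a shift or a turn outside -1 to 1 is refused whole. A call with a gripper value outside its range is refused whole. The fingers move at their own pace and stop on an object; FORCE is the grip in N (left out, the last holds). Time passes only in rows, so rows that do not move let the fingers close. It gives the time, the measured TCP pose, the force, the opening and the grip force at its end, in the units of the state.
- sense(): the state, without advancing time (a new reading comes with each control period).
- camera(name): name is "scene" or "top" or "wrist"; returns (picture, depth): 480x640x3 uint8, blue, green, red; 480x640 float32, m along the optical axis (not along the pixel's ray), 0 where there is no reading.
- camera_model(name): a dict with "vertical_fov" (degrees; the focal length in pixels is half the picture's height over the tangent of half this angle, whatever the lens; pixels are square), "cx", "cy" (the principal point, pixels), "extrinsics" (4x4, takes a point from world to camera coordinates); the wrist camera has in their place "T_tool_cam" (4x4, takes a point from camera to tool coordinates, whose origin is the TCP and whose axes are the flange's). Camera axes: x right, y down, z forward; pixel columns grow to the right and rows downward; lengths in m; the calibration is good to about 2 mm. The wrist camera is an equidistant fisheye: a pixel r from the principal point sees the ray r / f radians off the axis. A picture is of the moment at which its call begins: read the wrist's pose just before it. camera_model takes no time and is no camera call.
- hand_in(): hands the job in; it is judged then, once.
The state is a dict: "clock": time; "joints": joint angles; "joint_velocities": joint speeds; "joint_efforts": joint torques, N m; "tcp_pos": TCP position; "ee_rot": TCP orientation; "force": force on the tool from outside, world axes, zero at the start; "wrist_torque": the same for the moment, N m; "gripper_width": finger opening in m; "grasp_force": force on a finger pad.
Only numpy, scipy, OpenCV 4.12 (cv2) and the standard library are available. Lean on these libraries where they do the work, as an engineer would, in place of code of your own. Each camera call takes 0.05 s, during which the arm holds its last target. There are 200 camera calls.

## Working session

There is one attempt and no reset: what is moved stays moved. The work goes in short steps, Python scripts to look and compute and a shell command to move; the robot and the scene stay as the last step left them, time stands still between calls to the robot, and variables do not carry over. Pictures are saved under pics/ and viewed, at most 10 in all, crops included, and the job is handed in when it is done.

```bash
mkdir -p pics; ls
python3 - <<'E'
from rig import *
import cv2,numpy as np
s=sense();print(s)
for n in("scene","top"):
    p,d=camera(n);cv2.imwrite(f"pics/{n}0.png",p);np.save(f"pics/{n}0.npy",d);print(n,camera_model(n),np.isfinite(d).all(),(d>0).mean())
E
```

```text
pics
{'clock': 0.0, 'joints': array([-1.16169691e+00,  9.18572845e-02,  1.23188573e+00,  2.07719812e-05,
        1.81980105e+00, -5.67258322e-02]), 'joint_velocities': array([-0.00141997,  0.0001009 ,  0.00067458,  0.00047616,  0.00154487,
       -0.00141548]), 'joint_efforts': array([-1.66357411e-03, -4.58722973e+01, -4.18034434e+01, -1.44347764e-04,
        1.13743648e-02, -3.02377771e-05]), 'tcp_pos': array([ 0.26938249, -0.5358352 ,  0.24115188]), 'ee_rot': array([ 9.72997201e-01,  2.30814848e-01, -1.61106063e-04, -9.62365181e-04]), 'force': array([0.15934288, 0.4805263 , 0.36619403]), 'wrist_torque': array([-0.01957709,  0.00301217, -0.01763329]), 'grasp_force': 0.0, 'gripper_width': 0.085305261828237}
scene {'vertical_fov': 50.284268813692236, 'cx': 310.48442369573974, 'cy': 235.13449578486515, 'extrinsics': array([[ 0.38105499,  0.92450394,  0.00946386, -0.19988993],
       [ 0.74937852, -0.3028455 , -0.58882632, -0.40317653],
       [-0.54150616,  0.23146722, -0.80820418,  1.20893602],
       [ 0.        ,  0.        ,  0.        ,  1.        ]])} True 0.9957584635416666
top {'vertical_fov': 46.08787753490179, 'cx': 317.69999720390257, 'cy': 233.0231695016865, 'extrinsics': array([[ 0.00456177, -0.99971582, -0.02339792,  0.00609223],
       [-0.99733469, -0.00284455, -0.07290701,  0.5681658 ],
       [ 0.07281973,  0.02366814, -0.99706424,  0.88234741],
       [ 0.        ,  0.        ,  0.        ,  1.        ]])} True 0.9960026041666666
```

View pics/top0.png

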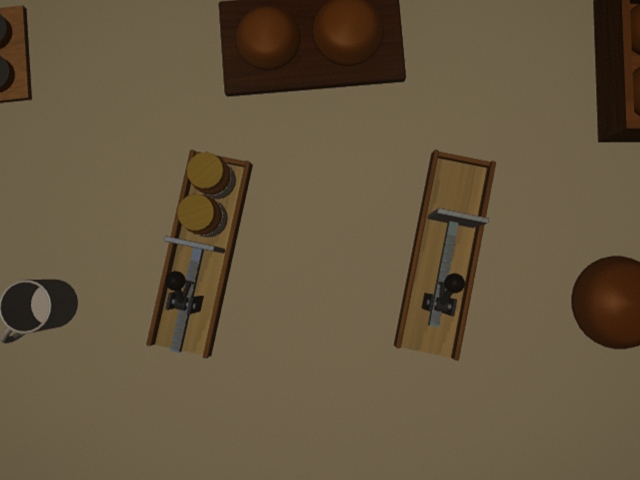

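View pics/scene0.png

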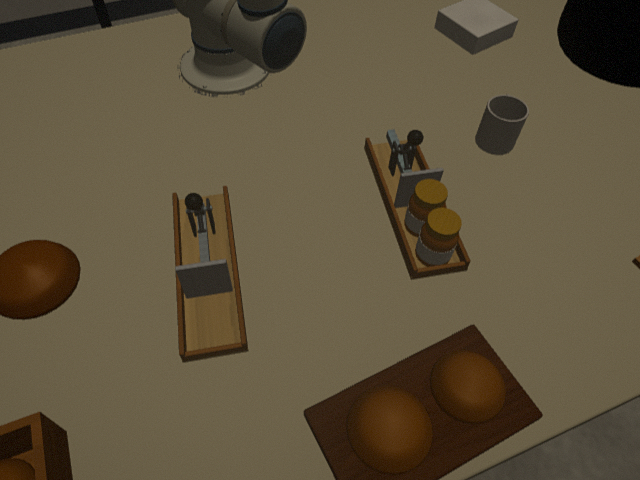

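The top view shows the sold-out feeder on the right. Its rail corners are at about (434,152), (494,162), (458,357) and (397,346), the plate's top edge runs (438,211)–(488,220), and the knob is at (455,283). The full feeder is on the left. The scene view agrees: the empty tray is at (210,270), with its knob at (194,202).

```bash
cat > h.py <<'E'
from rig import *
import cv2,numpy as np
from scipy.spatial.transform import Rotation as R
def ray(n,u,v):
    m=camera_model(n);f=240/np.tan(np.radians(m["vertical_fov"]/2));E=m["extrinsics"]
    d=np.array([(u-m["cx"])/f,(v-m["cy"])/f,1]);return -E[:3,:3].T@E[:3,3],E[:3,:3].T@d
def onz(n,u,v,z):
    c,d=ray(n,u,v);return c+d*(z-c[2])/d[2]
def dep(n,u,v,D):
    c,d=ray(n,u,v);return c+d*D[int(v),int(u)]
E
python3 - <<'E'
from h import *
np.set_printoptions(precision=4,suppress=True)
C=np.array([onz("top",*p,.03) for p in[(434,152),(494,162),(458,357),(397,346)]])
print(C, [np.linalg.norm(C[i]-C[i-1]) for i in range(4)])
ax=(C[0]+C[1]-C[2]-C[3])[:2]/2;L=np.linalg.norm(ax);ax/=L;ay=np.array([-ax[1],ax[0]])
O=C[:,:2].mean(0)-ax*.01;print("yaw",np.arctan2(ax[1],ax[0]),"O",O)
F=lambda p:[(p[:2]-O)@ax,(p[:2]-O)@ay,p[2]]
for p in[(438,210),(488,219)]:print("plate",F(onz("top",*p,.1)))
D=np.load("pics/top0.npy")
for p in[(455,283),(445,212),(470,217),(480,219),(460,170),(440,340),(430,305),(448,308)]:print(p,np.array(F(dep("top",*p,D))))
# knobs: dark blobs triangulated
a=cv2.imread("pics/top0.png");b=cv2.imread("pics/scene0.png")
for n,i,(x0,y0,x1,y1) in[("top",a,(442,270,470,296)),("scene",b,(180,188,206,214))]:
    k=(i[y0:y1,x0:x1].max(2)<35).astype(np.uint8)
    k=cv2.morphologyEx(k,cv2.MORPH_OPEN,np.ones((7,7),np.uint8));M=cv2.moments(k,True);print(n,M["m10"]/M["m00"]+x0,M["m01"]/M["m00"]+y0,M["m00"])
    r=ray(n,M["m10"]/M["m00"]+x0,M["m01"]/M["m00"]+y0)
    if n=="top":r0=r
t=np.linalg.lstsq(np.c_[r0[1],-r[1]],r[0]-r0[0],rcond=None)[0]
p,q=r0[0]+t[0]*r0[1],r[0]+t[1]*r[1];print("knob",p,q,F((p+q)/2))
E
```

```text
[[ 0.6974 -0.1768  0.03  ]
 [ 0.6813 -0.2714  0.03  ]
 [ 0.3754 -0.2105  0.03  ]
 [ 0.3915 -0.1163  0.03  ]] [np.float64(0.31187322366401615), np.float64(0.09600779957441555), np.float64(0.31196880971214425), np.float64(0.09557560494204612)]
yaw -0.19594888618774917 O [ 0.5266 -0.1918]
plate [np.float64(0.06409131632495474), np.float64(0.03611750288530998), np.float64(0.09999999999999998)]
plate [np.float64(0.06537509388585551), np.float64(-0.03716706305535933), np.float64(0.09999999999999998)]
(455, 283) [-0.0363  0.0012  0.1394]
(445, 212) [0.0637 0.025  0.0964]
(470, 217) [ 0.0635 -0.0117  0.0977]
(480, 219) [ 0.0634 -0.0263  0.0983]
(460, 170) [ 0.1496 -0.0022  0.006 ]
(440, 340) [-0.1262 -0.0201  0.0095]
(430, 305) [-0.0738  0.0181  0.0781]
(448, 308) [-0.073  -0.0114  0.0651]
top 452.9329268292683 284.1189024390244 328.0
scene 190.5 204.0 70.0
knob [ 0.4893 -0.1856  0.1163] [ 0.4878 -0.1906  0.1174] [np.float64(-0.03804533955717895), np.float64(-0.003758244774001884), np.float64(0.11688540262483632)]
```

The measurements match the given sizes: knob top at z 0.139, plate top at 0.098, and pusher about 0.074. I'll carry the shut fingers to a point above the gap between knob and plate, then align them with the feeder.

```bash
python3 -m pendant '[[[0,0.328,-0.154,0,0,0,0],[0,0.328,-0.154,0,0,0,0],[0,0.328,-0.154,0,0,0,0],[0,0.328,-0.154,0,0,0,0],[0,0.328,-0.154,0,0,0,0],[0,0.328,-0.154,0,0,0,0],[0,0.328,-0.154,0,0,0,0],[0,0.328,-0.154,0,0,0,0],[0,0.328,-0.154,0,0,0,0],[0,0.328,-0.154,0,0,0,0],[0,0.328,-0.154,0,0,0,0],[0,0.328,-0.154,0,0,0,0],[0,0,0,0,0,0,0.07],[0,0,0,0,0,0,0.07],[0,0,0,0,0,0,0.07],[0,0,0,0,0,0,0.07],[0,0,0,0,0,0,0.07],[0,0,0,0,0,0,0.07],[0,0,0,0,0,0,0],[0,0,0,0,0,0,0]]]'
cat >> h.py <<'E'
O=np.array([.5266,-.1918]);Y=-.196;ax=np.array([np.cos(Y),np.sin(Y)]);ay=np.array([-ax[1],ax[0]])
F=lambda p:np.round([(p[:2]-O)@ax,(p[:2]-O)@ay,p[2]],4)
def st():
    s=sense();X=R.from_quat(s["ee_rot"]).as_matrix();print("F",F(s["tcp_pos"]),"yaw err",np.arctan2(X[1,0],X[0,0])-Y,"z",X[:,2].round(3),"w",s["gripper_width"],"f",s["force"],s["clock"])
E
python3 -c "from h import *;st()"
```

```text
clock: 1.77
tcp_pos: [0.538, -0.1941, 0.2418]
ee_rot: [0.995, -0.095, -0.0, -0.0]
force: [-0.1, -0.4, 0.5]
gripper_width: -0.0001
grasp_force: 0.0
F [ 1.170e-02 -1.000e-04  2.418e-01] yaw err 0.005341153409586907 z [-0.001  0.    -1.   ] w -0.00014515510879304646 f [-0.08860179 -0.41589312  0.48292154] 1.7667
```

```bash
python3 -m pendant '[[[0,0,0,0.3,0,0,0],[0,0,0,0.3,0,0,0],[0,0,0,0.3,0,0,0],[0,0,0,0.3,0,0,0],[0,0,0,0,0,0,0],[0,-0.1,0,0,0,0,0],[0,-0.1,0,0,0,0,0],[0,-0.1,0,0,0,0,0],[0,-0.1,0,0,0,0,0],[0,-0.1,0,0,0,0,0],[0,-0.1,0,0,0,0,0],[0,-0.1,0,0,0,0,0],[0,-0.1,0,0,0,0,0],[0,0,0,0,0,0,0],[0,0,0,0,0,0,0],[0,0,0,-0.3,0,0,0],[0,0,0,-0.3,0,0,0],[0,0,0,0,0,0,0],[0,0,0,0,0,0,0]]]'
python3 - <<'E'
from h import *
st()
p,d=camera("scene");cv2.imwrite("pics/scene1.png",cv2.resize(p[150:370,130:330],None,fx=2.5,fy=2.5))
E
```

```text
clock: 3.35
tcp_pos: [0.4613, -0.1794, 0.1855]
ee_rot: [0.995, -0.096, 0.003, 0.001]
force: [0.2, -0.3, 0.0]
gripper_width: 0.0003
grasp_force: 0.0
F [-0.0665 -0.0006  0.1855] yaw err 0.00303366257807533 z [ 0.005 -0.002 -1.   ] w 0.0002548208059993721 f [ 0.17528577 -0.34587933  0.03322455] 3.35
```

View pics/scene1.png

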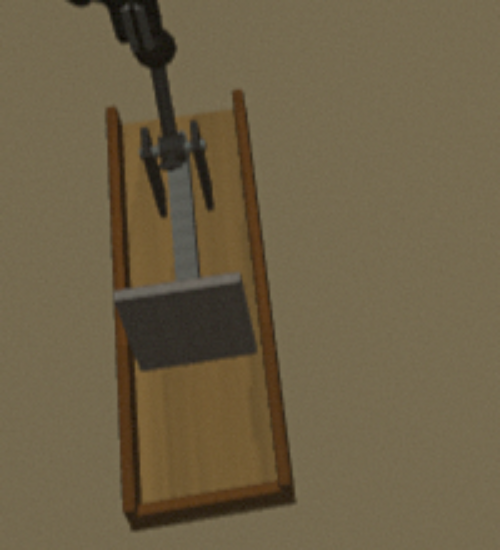

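The lever now leans back, with its knob at (157,45) in the crop, and the plate is still forward. Next I'll go over the plate, down in front of it and draw it back.

```bash
python3 -m pendant '[[[0,0.32,0,0,0,0,0],[0,0.32,0,0,0,0,0],[0,0.32,0,0,0,0,0],[0,0.32,0,0,0,0,0],[0,0.34,0,0,0,0,0],[0,0,0,0,0,0,0],[0,0,0,0.28,0,0,0],[0,0,0,0.28,0,0,0],[0,0,0,0.28,0,0,0],[0,0,0,0.27,0,0,0],[0,0,0,0,0,0,0]]]' && python3 -c "from h import *;st()"
```

```text
clock: 4.32
tcp_pos: [0.6146, -0.2084, 0.062]
ee_rot: [0.995, -0.097, -0.007, -0.002]
force: [-0.8, 0.3, -1.3]
gripper_width: -0.0003
grasp_force: 0.0
F [0.0896 0.0009 0.062 ] yaw err 0.0025554939416376488 z [-0.013  0.005 -1.   ] w -0.00025905674205797845 f [-0.82821123  0.2613473  -1.29727771] 4.3167
```

```bash
python3 -m pendant '[[[0,-0.1,0,0,0,0,0],[0,-0.1,0,0,0,0,0],[0,-0.1,0,0,0,0,0],[0,-0.1,0,0,0,0,0],[0,-0.1,0,0,0,0,0],[0,-0.1,0,0,0,0,0],[0,-0.1,0,0,0,0,0],[0,-0.05,0,0,0,0,0],[0,0,0,0,0,0,0],[0,0,0,0,0,0,0],[0,0,0,0,0,0,0]]]' && python3 -c "from h import *;st()"
```

```text
clock: 5.23
tcp_pos: [0.5452, -0.1958, 0.072]
ee_rot: [0.995, -0.097, 0.0, 0.0]
force: [-0.9, 1.0, 2.2]
gripper_width: -0.0003
grasp_force: 0.0
F [ 0.0191 -0.0003  0.072 ] yaw err 0.0020784396208695377 z [ 0. -0. -1.] w -0.00025329401919871265 f [-0.94712639  1.02820818  2.15930027] 5.2333
```

```bash
python3 -m pendant '[[[0,-0.03,0,0,0,0,0],[0,-0.03,0,0,0,0,0],[0,-0.03,0,0,0,0,0],[0,-0.03,0,0,0,0,0],[0,0,0,0,0,0,0],[0,0,0,0,0,0,0],[0,0,0,0,0,0,0]]]'
python3 - <<'E'
from h import *
st()
p,d=camera("scene");cv2.imwrite("pics/scene2.png",cv2.resize(p[150:370,130:330],None,fx=2.5,fy=2.5))
E
```

```text
clock: 5.82
tcp_pos: [0.5331, -0.1933, 0.072]
ee_rot: [0.995, -0.097, 0.0, 0.0]
force: [0.3, -0.2, 6.7]
gripper_width: 0.0
grasp_force: 0.5
F [ 0.0067 -0.0002  0.072 ] yaw err 0.001999413943573669 z [ 0. -0. -1.] w 1.0235790782308706e-05 f [ 0.33450305 -0.22487556  6.73648447] 5.8167
```

View pics/scene2.png

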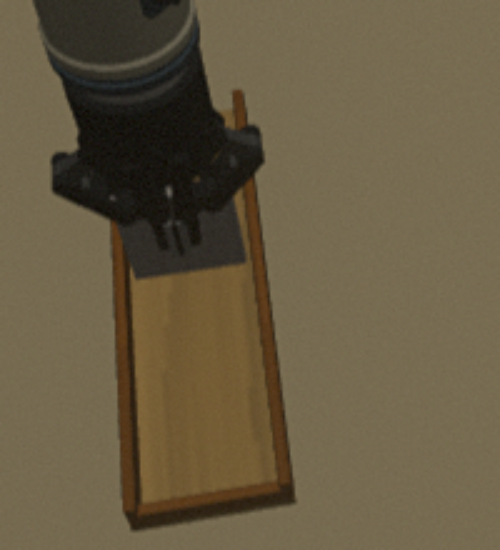

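The plate has come back with the fingers; its lower edge now runs (135,277)–(245,262). Next I'll creep to the end stop.

```bash
python3 -m pendant '[[[0,-0.02,0,0,0,0,0],[0,-0.02,0,0,0,0,0],[0,0,0,0,0,0,0],[0,0,0,0,0,0,0],[0,0,0,0,0,0,0]]]' && python3 -c "from h import *;st()"
```

```text
clock: 6.28
tcp_pos: [0.5313, -0.193, 0.0722]
ee_rot: [0.995, -0.097, 0.003, 0.0]
force: [10.9, -2.6, 1.4]
gripper_width: -0.0
grasp_force: 4.9
F [ 0.0048 -0.0002  0.0722] yaw err 0.002137133719377071 z [ 0.005 -0.002 -1.   ] w -1.772550787320119e-05 f [10.89360074 -2.55022565  1.3795434 ] 6.2833
```

The fingers stalled at x 0.0048 with 11 N. That is the end stop, where 0.005 was expected. Now I'll back off, lift and check.

```bash
python3 -m pendant '[[[0,0.05,0,0,0,0,0],[0,0.1,0,0,0,0,0],[0,0.15,0,0,0,0,0],[0,0.2,0,0,0,0,0],[0,0,0,0,0,0,0],[0,0,0,-0.35,0,0,0],[0,0,0,-0.35,0,0,0],[0,0,0,-0.35,0,0,0],[0,0,0,-0.35,0,0,0],[0,0,-0.3,0,0,0,0],[0,0.3,0.35,0,0,0,0],[0,0.3,0.35,0,0,0,0],[0,0,0.4,0,0,0,0],[0,0,0.4,0,0,0,0],[0,0,0.4,0,0,0,0],[0,0,0.4,0,0,0,0],[0,0,0,0,0,0,0],[0,0,0,0,0,0,0]]]'
python3 - <<'E'
from h import *
st()
p,d=camera("top");cv2.imwrite("pics/top3.png",p)
for q in[(432,283),(444,285),(456,287)]:print(q,F(dep("top",*q,d)))
g=d[100:380,380:520];
P=np.array([F(dep("top",u,v,d)) for v in range(150,380,1) for u in range(390,510)])
m=(abs(P[:,1])<.03)&(P[:,2]>.09)&(P[:,2]<.104)&(P[:,0]>-.05)&(P[:,0]<.15);print("plate",np.median(P[m],0),m.sum())
m=(abs(P[:,1])<.02)&(P[:,2]>.115)&(P[:,2]<.15)&(P[:,0]<-.02);print("knob",np.median(P[m],0),m.sum())
E
```

```text
clock: 7.78
tcp_pos: [0.5923, -0.4042, 0.2089]
ee_rot: [0.995, -0.099, -0.002, -0.001]
force: [0.6, 0.1, -0.1]
gripper_width: 0.0004
grasp_force: 0.0
F [ 0.1058 -0.1955  0.2089] yaw err -0.001959645415824135 z [-0.004  0.003 -1.   ] w 0.00035128945040623685 f [ 0.64767738  0.0696682  -0.14925715] 7.7833
(432, 283) [-0.0399  0.0085  0.0066]
(444, 285) [-0.0409  0.0054  0.0885]
(456, 287) [-0.0385 -0.0304  0.006 ]Traceback (most recent call last):
  File "<stdin>", line 6, in <module>
  File "h.py", line 10, in dep
    c,d=ray(n,u,v);return c+d*D[int(v),int(u)]
        ~~~^^^^^^^
  File "h.py", line 5, in ray
    m=camera_model(n);f=240/np.tan(np.radians(m["vertical_fov"]/2));E=m["extrinsics"]
ValueError: time passes only in moves, steps and waits
```

View pics/top3.png

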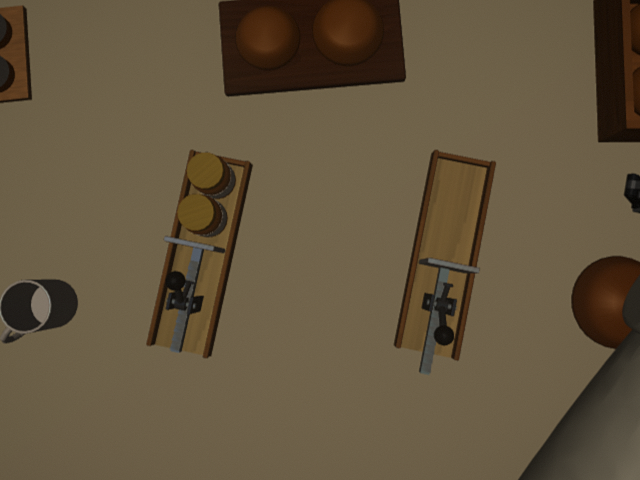

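The knob lies back at (444,335), the plate's top edge is at (428,261)–(478,269), and the other feeder is unchanged. I'll check the numbers before handing in.

Run:
```python
from h import *
a=F((onz("top",428,261,.1)+onz("top",478,270,.1))/2);k=F(onz("top",444,335,.123));print(a,"pusher",a[0]+.01,"knob",k,"expect x -.110")
if a[0]+.01<.008 and k[0]<-.1: print(hand_in())
```

```text
[-0.011   0.0002  0.1   ] pusher -0.0009999999999999992 knob [-0.1099 -0.0005  0.123 ] expect x -.110
the job is handed in; nothing more can be done
None
```

I flipped the sold-out feeder's pawl to the released side and drew its plate back to the end stop. The arm is clear, the other feeder looks unchanged, and the job was handed in at about 8 s; no verdict came back.

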